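# Refit the printer's feed roller and drive gear

### The job

The printer's paper feed unit is out on the desk: first lay the loose feed roller down into its two V notches, with its small white pinion at the end next to the upright splined shaft, and let go of it. Then take the white gear with the cross-shaped hole, turn it until it meshes with the shaft, and push it fully down against the spring collar as far as it will go; finish while still holding it down there, because the spring would lift it if you let go. Leave the other things on the desk where they are.

Things in the scene. Friction and masses are not known exactly. Their poses are not given: they have to be found in the camera images.
- unit_center (a point): Fixed paper feed unit, point on the desk midway between its V notches; z up, y towards the gearbox and shaft. Grey plate 110 (x) x 300 x 12 mm, y -122 to +178. Dark V blocks 12 mm thick at y -87 and +87, open upward (walls 30 degrees off vertical, mouth 31 mm, tops 62 mm above the desk). Gearbox 46 mm high at y 121 to 170. Thin steel guide 24 mm high at x = +40.
- cradle (a point): Where the centre of the seated roller belongs: 45 mm above unit_center, same axes. The seated roller lies along y, its journals on the notch walls, its pinion end at +y.
- shaft_tip (a point): Tip of the upright steel shaft, 96 mm above the desk, 136 mm from unit_center along its y. From the top: round pointed pilot, 9 mm thick, for 12 mm; then a cross of four splines, 20 mm across, each 6 mm thick, along this point's x and y (alike every quarter turn). Its turn differs each time; it turns only stiffly (0.4 N m) and hardly moves while the gear is fitted.
- collar (a joint): Brass spring collar (ring of 30 mm diameter) around the shaft, how far it is pressed down: 0 up, its top 70 mm above the desk (26 mm below shaft_tip), to 0.008 m fully down. About 3.3 N starts it, about 8.5 N holds it fully down.
- gear_mid (a point): White gear to fit, loose, flat on the desk: disc 66 mm wide, 8 mm thick, below a hub 30 mm wide, 30 mm tall (grasp this); 100 g. Point on the axis, 19 mm above the underside, z up. Cross-shaped through hole: slots 9.4 mm wide, 23.6 mm across, along x and y. Point is 7 mm above shaft_tip when it rests unmeshed on the splines, 7 mm below when touching the collar, 15 mm below when home.
- spare_gear_mid (a point): Another white gear of the same outside size but with a plain round hole 12 mm wide; does not fit, leave it alone. Point on its axis, 19 mm above its underside.
- roller_mid (a point): Loose feed roller lying on the desk: black rubber, 30 mm thick, 150 mm long (grasp its middle), on a steel axle 10 mm thick that stands out at both ends as journals; 216 mm overall, 250 g. Point at the rubber's centre, on the axis; y along the axis towards the pinion. It may roll, so x and z may point anywhere around the axis.
- roller_pinion (a point): Centre of the roller's white pinion, 26 mm in diameter and 16 mm long, on the axis 103 mm from roller_mid.
- mug: White mug, 76 mm across, 90 mm tall; bystander. Origin at its foot.
- stapler: Black and steel stapler 130 mm long, 54 mm tall; bystander. Origin under its centre.
- screwdriver: Screwdriver 170 mm long with a black handle, lying; bystander.
- glasses_case: Grey glasses case 70 x 160 x 45 mm; bystander. Origin under its centre.
- glue: Small clear jar 52 mm across, 70 mm tall; bystander. Origin at its foot.
Not all that is in view belongs to the job. What is shaped like the part that bears gear_mid but green or yellow is not meant. What is shaped like the part that bears roller_mid but turquoise is not meant.

How it is judged:
On the way, in this order (a step that is already met when the one before it is completed fails the run):
1. the roller lies level in both V notches, pinion end towards the shaft, and is let go (x of roller_mid in the frame of cradle between -0.004 and 0.004 m and y of roller_mid in the frame of cradle between -0.009 and 0.009 m and z of roller_mid in the frame of cradle between -0.004 and 0.004 m and angle between roller_mid's own y axis and vertical between 1.51 and 1.63 rad and angle between the y axis of roller_mid and the y axis of cradle, either way round below 0.06 rad and y of roller_pinion in the frame of cradle above 0.08 m and contact force between the fingers and roller below 0.2 N and linear speed of roller below 0.03 m/s), for 0.3 s.
2. the gear has meshed with the splines and slid down the shaft (horizontal distance between gear_mid and shaft_tip below 0.004 m and angle between gear_mid's own z axis and vertical below 0.08 rad and z of gear_mid in the frame of shaft_tip below -0.003 m), for 0.1 s.
At the end, for the whole second after the job is handed in: Roller untouched in both notches (4 mm across and in height, 9 mm along, 3.5 degrees), pinion end at the shaft; gear upright on the shaft within 4 mm of its axis, its centre 12.5 mm or more below the tip; fingers keep the collar pressed 6 of 8 mm or more, at least 4 N; all at rest (all of step 1 and horizontal distance between gear_mid and shaft_tip below 0.004 m and angle between gear_mid's own z axis and vertical below 0.08 rad and z of gear_mid in the frame of shaft_tip below -0.0125 m and value of joint collar above 0.006 m and contact force between gear and collar above 4 N and contact force between the fingers and gear above 3 N and linear speed of gear below 0.02 m/s); the arm keeps its last pose, push and grip.
It fails at once if a bystander is pushed more than 40 mm out of place (distance of any of spare_gear_mid, mug, stapler, screwdriver, glasses_case, glue from where it was at the start of the episode above 0.04 m).
It also fails if it takes over 58 s, if anything falls off the work surface, if the arm or the gripper's body presses on something with over 40 N, if the wrist force passes 120 N, or if a joint passes its speed limit or range.

### The arm

A 7-joint arm with a two-finger parallel gripper is mounted at the origin on the work surface. World frame = base frame: x ahead of the robot, y to its left, z up, the work surface at z = 0. Lengths are in m, angles in rad, forces in N, time in s.
With the tool pointing down it reaches from about 0.4 to 0.875 m from the base axis. Payload 19.3 kg.
Tool frame: the origin (TCP) lies where the fingers leave the gripper's body, on its centre line; the fingertips stand bot.tip_reach ahead of it and the grasp point (between the pads) lies 54 mm ahead of it (bot.tip_reach is the distance from the TCP to the fingertips, in m); z points along the fingers, y is the line along which they close (so a half turn about z gives the same grasp; the last joint's range is limited). The gripper opens to 85 mm and grips with 20 to 120 N. Pads are 22 mm wide; open, the fingers measure 114 mm over their backs; the gripper's body (76 mm by 85 mm) begins 54 mm behind the grasp point. The pads swing forward as they close: fully open they stand 13 mm farther back than shut.
Start: joints at [1.16, 0.521, -0.036, 1.599, 0.021, 1.021, -0.113], TCP at [0.209, -0.589, 0.304] pointing down, gripper open.
Joint ranges: [-2.91, 2.91], [-0.3, 2.13], [-1.5, 1.42], [0.17, 2.43], [-1.26, 4.41], [0.16, 1.93], [-2.52, 2.52]. Speed limits (rad/s): [1.89, 1.89, 2.39, 2.39, 3.01, 3.01, 3.01].

### API

Orientations are given as [roll, pitch, yaw] about the fixed x, y, z axes, in that order (R = Rz(yaw) Ry(pitch) Rx(roll)).
In Python, from workcell import bot gives the robot as it stands. The module is installed in compiled form; this text tells all that it offers.
- The arm moves only by the shell command python3 -m jog 'ROWS' [FORCE]. ROWS is JSON, a list that holds one entry, the list of rows, each a list of 7 numbers: the shift along the tool's x, y, z in mm, then the turn, a rotation vector about the tool's x, y, z in rad, then the opening, from 0 (shut) to 1 (fully open). In form: [[[tx, ty, tz, wx, wy, wz, fingers], ...]]. A call has 1 to 5 rows; each row shifts and turns the commanded pose from where the row before left it, along the tool's axes as they then stand; what a row does not reach is not made up. A row lasts 1/10 s, in which the tool goes at most 50 mm and 8.59 degrees, less where a joint would pass 70% of its speed; a pose out of reach is approached as far as the arm can. A call is refused whole if a number of a shift passes 50 or a number of a turn 0.15, either way. A call with a gripper value outside its range is refused whole. The fingers move at their own pace and stop on an object; FORCE is the grip in N (left out, the last holds). Time passes only in rows, so rows that do not move let the fingers close. It gives the time, the measured TCP pose, the force, the opening and the grip force at its end, in the units of the state.
- bot.observe(): the state, without advancing time (a new reading comes with each control period).
- bot.grab_frame(name): name is "scene" or "top"; returns a dict with "img" (400x640x3 uint8, red, green, blue), "intrinsics" (3x3 intrinsics, pixels), "k1" (the pictures are not rectified: a ray, as slopes to the right and down, at radius r is drawn at 1 + k1 r^2 times it, then the intrinsics apply), "R" (3x3) and "t" (3): a world point X has camera coordinates R X + t. Camera axes: x right, y down, z forward; pixel columns grow to the right and rows downward; lengths in m; the calibration is good to about 2 mm. A picture is of the moment at which its call begins. There is no depth.
- bot.job_done(): hands the job in; it is judged then, once.
Trained networks look in a picture, given as the dict that the camera call returned (one of the last four; its "shot" number tells which), for a name from the list of things; names that differ only in an ending like _2 or _b are one class to them, and where a whole thing is asked for, a point or a joint stands for the part that bears it (a point fixed in the world has none). Each returns a list of dicts, best first, with "conf" (0 to 1); they miss things now and then, are a little off and sometimes report something else, mostly with a low value. They report only what shows in the picture. A call takes as long as a camera call. They do not tell look-alikes from the thing itself.
- bot.trace(query, picture): "region" (400x640 bool, what is visible of it).
- bot.spot_point(query, picture): "xyz" ([x, y, z] in m, in world coordinates, good to about 4 mm: a listed point, or the origin of a listed thing).
The state is a dict: "clock": time; "qpos": joint angles; "qd": joint speeds; "joint_efforts": joint torques, N m; "position": TCP position; "tool_rot": TCP orientation; "force": force on the tool from outside, world axes, zero at the start; "moment": the same for the moment, N m; "grip_width": finger opening in m; "finger_force": force on a finger pad.
Only numpy, scipy, OpenCV 4.12 (cv2) and the standard library are available. Lean on these libraries where they do the work, as an engineer would, in place of code of your own. Each camera call takes 0.05 s, during which the arm holds its last target. There are 200 camera calls.

## Working session

There is one attempt and no reset: what is moved stays moved. The work goes in short steps, Python scripts to look and compute and a shell command to move; the robot and the scene stay as the last step left them, time stands still between calls to the robot, and variables do not carry over. Pictures are saved under pics/ and viewed, at most 10 in all, crops included, and the job is handed in when it is done.

```bash
mkdir -p pics
cat > h.py <<'E'
import numpy as np, cv2
from workcell import bot
def save(f,n): cv2.imwrite(f'pics/{n}.png',f['img'][:,:,::-1])
def project(f,X):
    c=np.asarray(f['R'])@np.asarray(X)+f['t']; s=c[:2]/c[2]; s=s*(1+f['k1']*(s@s)); K=np.asarray(f['intrinsics'])
    return K[:2,:2]@s+K[:2,2]
def atz(f,uv,z):
    K=np.asarray(f['intrinsics']); d=np.linalg.solve(K,[uv[0],uv[1],1])[:2]; s=d.copy()
    for _ in range(20): s=d/(1+f['k1']*(s@s))
    R=np.asarray(f['R']); C=-R.T@f['t']; r=R.T@np.array([s[0],s[1],1]); return C+r*(z-C[2])/r[2]
E
python3 - <<'E'
from h import *
s=bot.observe(); print({k:np.round(v,3).tolist() for k,v in s.items()}, bot.tip_reach)
T=bot.grab_frame('top'); S=bot.grab_frame('scene'); save(T,'t0'); save(S,'s0')
for n,f in(('top',T),('scene',S)):
    print(n,np.round(-np.asarray(f['R']).T@f['t'],3))
    for q in ['unit_center','shaft_tip','gear_mid','spare_gear_mid','roller_mid','roller_pinion','mug','stapler','screwdriver','glasses_case','glue']:
        print(q,[(np.round(d['xyz'],3).tolist(),round(d['conf'],2),project(f,d['xyz']).round().tolist()) for d in bot.spot_point(q,f)[:4]])
E
```

```text
{'clock': 0.0, 'qpos': [1.16, 0.522, -0.036, 1.6, 0.021, 1.021, -0.113], 'qd': [-0.002, 0.0, 0.0, -0.001, 0.002, -0.001, 0.0], 'joint_efforts': [-0.003, -92.711, 1.978, -36.994, 0.018, 0.008, 0.0], 'position': [0.209, -0.589, 0.303], 'tool_rot': [-3.14, 0.0, 0.341], 'force': [0.33, 0.02, 1.22], 'moment': [0.028, 0.05, 0.041], 'finger_force': 0.0, 'grip_width': 0.085} 0.0726
top [ 0.41  -0.118  1.245]
unit_center [([0.493, 0.166, -0.005], 0.97, [215.0, 230.0])]
shaft_tip [([0.522, 0.299, 0.096], 0.52, [158.0, 216.0])]
gear_mid [([0.31, -0.192, 0.018], 0.92, [336.0, 296.0]), ([0.358, -0.278, 0.018], 0.81, [366.0, 279.0]), ([0.428, -0.14, 0.017], 0.76, [318.0, 254.0])]
spare_gear_mid [([0.586, -0.138, 0.018], 0.62, [318.0, 200.0])]
roller_mid [([0.469, -0.302, 0.017], 0.86, [374.0, 241.0]), ([0.292, -0.521, 0.012], 0.78, [450.0, 304.0])]
roller_pinion [([0.278, -0.622, 0.013], 0.71, [485.0, 309.0]), ([0.442, -0.403, 0.014], 0.68, [409.0, 251.0])]
mug [([0.754, -0.126, 0.001], 0.56, [315.0, 145.0]), ([0.372, 0.005, -0.003], 0.55, [268.0, 273.0])]
stapler [([0.757, 0.108, 0.0], 0.58, [237
[... 631 characters left out ...]
0, 114.0])]
roller_mid [([0.468, -0.303, 0.015], 0.95, [261.0, 237.0]), ([0.297, -0.518, 0.01], 0.82, [168.0, 251.0]), ([0.49, 0.165, 0.002], 0.34, [369.0, 152.0])]
roller_pinion [([0.44, -0.402, 0.015], 0.96, [229.0, 254.0]), ([0.279, -0.622, 0.016], 0.69, [134.0, 270.0])]
mug [([0.755, -0.125, 0.001], 0.69, [377.0, 258.0])]
stapler [([0.759, 0.108, 0.001], 0.59, [425.0, 208.0]), ([0.522, 0.298, 0.099], 0.43, [404.0, 114.0]), ([0.757, -0.124, -0.0], 0.39, [378.0, 259.0])]
screwdriver [([0.377, 0.003, 0.006], 0.78, [311.0, 161.0])]
glasses_case [([0.747, -0.316, 0.001], 0.88, [330.0, 304.0])]
glue [([0.747, 0.232, 0.004], 0.86, [445.0, 181.0]), ([0.473, -0.304, 0.015], 0.51, [262.0, 238.0])]
```

View pics/t0.png

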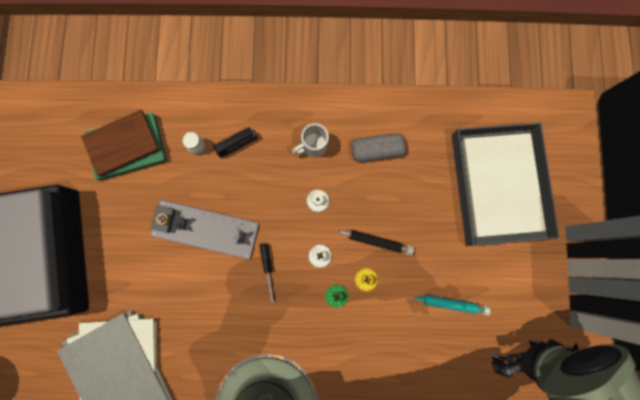

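View pics/s0.png

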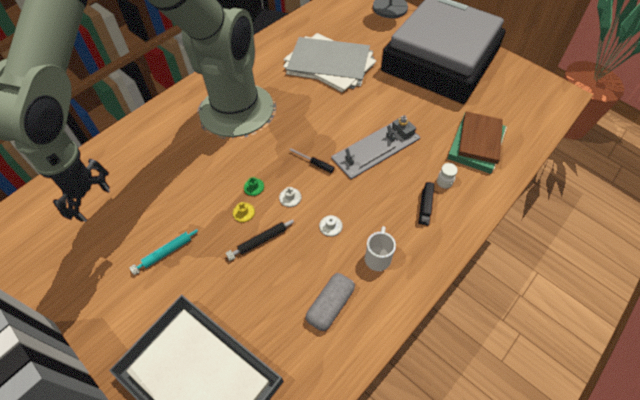

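The top view shows the arm clear of the desk. The white gear at px (319,256) seems to have the cross hole, and the one at (318,200) looks like the spare. The black roller is at (374,241) with its pinion to the right, and the unit is at (205,230) with its shaft at the left. I'll zoom in on the gears and the shaft.

Run:
```python
from h import *
T=bot.grab_frame('top'); S=bot.grab_frame('scene')
def crop(f,u,v,r=20): return cv2.resize(f['img'][v-r:v+r,u-r:u+r,::-1],(260,260),interpolation=cv2.INTER_CUBIC)
cv2.imwrite('pics/c1.png',np.vstack([np.hstack([crop(T,318,200),crop(T,320,256),crop(T,160,217)]),np.hstack([crop(S,330,223),crop(S,289,196),crop(S,404,122)])]))
r=bot.trace('unit_center',T); print(len(r))
for f,n,z in((T,'top',0.015),(S,'scene',.015)):
  for d in bot.trace('roller_mid',f):
    ys,xs=np.nonzero(d['region']); P=np.array([atz(f,(x,y),z)[:2] for x,y in zip(xs,ys)])
    c=P.mean(0); w,v=np.linalg.eigh(np.cov(P.T)); print(n,d['conf'],c.round(3),np.degrees(np.arctan2(v[1,1],v[0,1])).round(1),len(xs))
# plate by grey colour in top around unit
g=T['img'].astype(int); m=(g.max(2)-g.min(2)<25)&(g.mean(2)>90)
M=np.zeros_like(m); M[195:265,145:265]=m[195:265,145:265]
ys,xs=np.nonzero(M); P=np.array([atz(T,(x,y),.012)[:2] for x,y in zip(xs,ys)],np.float32)*1000
print(cv2.minAreaRect(P))
```

```text
1
top 0.82 [ 0.468 -0.314] 75.9 559
top 0.69 [ 0.291 -0.53 ] 80.6 750
top 0.66 [0.407 0.009] -169.6 297
scene 0.77 [ 0.289 -0.535] 80.8 634
scene 0.59 [ 0.466 -0.312] 76.2 726
((495.84930419921875, 193.85659790039062), (301.600341796875, 104.19577026367188), 77.94438171386719)
```

View pics/c1.png

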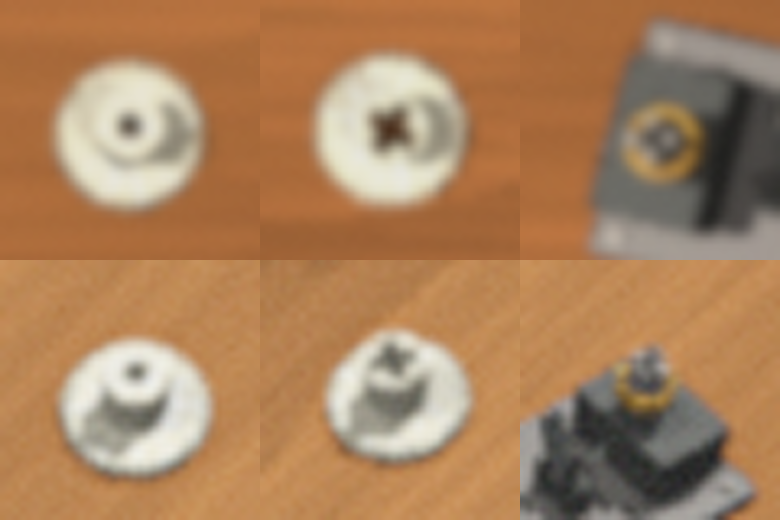

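The second gear (0.425, -0.141) has the cross hole and the one at (0.586, -0.134) is round, so it's the spare. Next I approach the roller.

```bash
cat >> h.py <<'E'
def plan(p,yaw,n):
    """print per-row tool-axis shifts (mm) and turn for straight move to world p,yaw in n rows"""
    from scipy.spatial.transform import Rotation as Ro
    s=bot.observe(); R=Ro.from_euler('xyz',s['tool_rot']); G=Ro.from_euler('xyz',[np.pi,0,yaw])
    w=(R.inv()*G).as_rotvec()/n; d=(np.array(p)-s['position'])*1000/n
    print('t',round(s['clock'],2),'w/row',w.round(4).tolist())
    for i in range(n): print((R*Ro.from_rotvec(w*i)).inv().apply(d).round(1).tolist())
E
python3 -c "
from h import *
plan([.4685,-.3025,.14],np.radians(76),10)"
```

```text
t 1.45 w/row [-0.0, -0.0, -0.0986]
[34.0, -18.3, 16.4]
[35.7, -14.9, 16.4]
[37.0, -11.3, 16.4]
[37.9, -7.6, 16.4]
[38.5, -3.8, 16.4]
[38.7, -0.0, 16.4]
[38.5, 3.8, 16.4]
[37.9, 7.5, 16.4]
[37.0, 11.2, 16.4]
[35.7, 14.8, 16.4]
```

```bash
python3 -m jog '[[[34,-18,16,0,0,-0.0986,0.6],[36,-15,16,0,0,-0.0986,0.6],[37,-11,16,0,0,-0.0986,0.6],[38,-8,16,0,0,-0.0986,0.6],[38.5,-4,16,0,0,-0.0986,0.6]]]' 60
python3 -m jog '[[[38.5,0,16,0,0,-0.0986,0.6],[38.5,4,16,0,0,-0.0986,0.6],[38,7.5,16,0,0,-0.0986,0.6],[37,11,16,0,0,-0.0986,0.6],[36,15,17,0,0,-0.0986,0.6]]]'
python3 -m jog '[[[0,0,0,0,0,0,0.6]]]'
python3 -c "
from h import *
plan([.4685,-.3025,.0765],np.radians(76),3);print(bot.observe()['qpos'])"
```

```text
clock: 1.95
position: [0.3397, -0.4444, 0.2235]
tool_rot: [3.141, -0.0, 0.838]
force: [-0.0, -0.6, -0.2]
grip_width: 0.0512
finger_force: 0.0
clock: 2.45
position: [0.4698, -0.3011, 0.1425]
tool_rot: [3.141, 0.0, 1.331]
force: [0.4, -1.2, 0.6]
grip_width: 0.0512
finger_force: 0.0
clock: 2.55
position: [0.4718, -0.2973, 0.1412]
tool_rot: [-3.141, -0.003, 1.337]
force: [-1.0, -1.1, 0.4]
grip_width: 0.0513
finger_force: 0.0
t 2.55 w/row [-0.0002, -0.0011, 0.0034]
[-2.0, -0.7, 21.6]
[-2.0, -0.7, 21.6]
[-2.0, -0.7, 21.6]
[ 0.66136849  0.65448047 -0.28425158  1.88816863  0.28474207  0.63955115
 -0.03139913]
```

```bash
python3 -m jog '[[[-2,-0.7,22,0,0,0.003,0.6],[-2,-0.7,21.5,0,0,0.003,0.6],[-2,-0.7,21.5,0,0,0.003,0.6],[0,0,0,0,0,0,0.0],[0,0,0,0,0,0,0]]]' 60
python3 -m jog '[[[0,0,0,0,0,0,0],[0,0,0,0,0,0,0]]]'
```

```text
clock: 3.05
position: [0.4653, -0.3076, 0.0783]
tool_rot: [-3.141, -0.0, 1.317]
force: [-0.5, -0.6, -2.5]
grip_width: 0.0282
finger_force: 60.1
clock: 3.25
position: [0.4657, -0.3077, 0.0789]
tool_rot: [3.14, 0.0, 1.318]
force: [-0.5, -0.3, -2.0]
grip_width: 0.0279
finger_force: 60.1
```

```bash
python3 -m jog '[[[0,0,-40,0,0,0,0],[0,0,-45,0,0,0,0],[0,0,-45,0,0,-0.05,0],[0,0,0,0,0,-0.05,0]]]' 
python3 -c "
from h import *
y=bot.observe()['tool_rot'][2]
plan([.48,-.09,.21],y+1.4,10);print(bot.observe()['qpos'].round(2))"
```

```text
clock: 3.65
position: [0.4672, -0.3086, 0.2141]
tool_rot: [3.134, 0.004, 1.419]
force: [0.4, -0.2, -3.6]
grip_width: 0.028
finger_force: 60.7
t 3.65 w/row [0.0004, 0.0009, -0.14]
[21.8, -2.0, 0.3]
[21.9, 1.0, 0.3]
[21.5, 4.1, 0.4]
[20.7, 7.0, 0.4]
[19.6, 9.9, 0.4]
[18.0, 12.5, 0.4]
[16.1, 14.9, 0.4]
[13.8, 17.0, 0.4]
[11.3, 18.7, 0.4]
[8.6, 20.1, 0.4]
[ 0.73  0.55 -0.35  1.85  0.26  0.78  0.09]
```

```bash
python3 -m jog '[[[22,-2,0,0,0,-0.14,0],[22,1,0,0,0,-0.14,0],[21.5,4,0,0,0,-0.14,0],[20.7,7,0,0,0,-0.14,0],[19.6,10,0,0,0,-0.14,0]]]' 
python3 -m jog '[[[18,12.5,0,0,0,-0.14,0],[16,15,0,0,0,-0.14,0],[14,17,0,0,0,-0.14,0],[11,18.7,0,0,0,-0.14,0],[8.6,20,0,0,0,-0.14,0]]]' 
python3 -c "
from h import *
y=bot.observe()['tool_rot'][2]
print(bot.observe()['qpos'].round(2))
plan([.49,.1667,.2],y+1.7,13)"
```

```text
clock: 4.15
position: [0.472, -0.1971, 0.2086]
tool_rot: [3.141, 0.001, 2.123]
force: [0.3, -0.3, -3.3]
grip_width: 0.0282
finger_force: 60.6
clock: 4.65
position: [0.4788, -0.0881, 0.2086]
tool_rot: [-3.141, 0.001, 2.823]
force: [1.3, 0.1, -3.8]
grip_width: 0.0279
finger_force: 60.5
[ 0.61  0.53 -0.73  2.02  0.51  0.78  0.83]
t 4.65 w/row [-0.0001, 0.0, -0.1308]
[5.3, 18.9, 0.6]
[2.8, 19.4, 0.6]
[0.3, 19.6, 0.7]
[-2.3, 19.5, 0.7]
[-4.8, 19.0, 0.7]
[-7.3, 18.2, 0.7]
[-9.6, 17.1, 0.7]
[-11.7, 15.7, 0.7]
[-13.7, 14.1, 0.7]
[-15.4, 12.2, 0.7]
[-16.9, 10.0, 0.7]
[-18.0, 7.8, 0.7]
[-18.9, 5.3, 0.7]
```

```bash
python3 -m jog '[[[5.3,19,0,0,0,-0.129,0],[3,19.4,0,0,0,-0.129,0],[0.3,19.6,0,0,0,-0.129,0],[-2.3,19.5,0,0,0,-0.129,0],[-4.8,19,0,0,0,-0.129,0]]]' 
python3 -m jog '[[[-7.3,18.2,0,0,0,-0.129,0],[-9.6,17,0,0,0,-0.129,0],[-11.7,15.7,0,0,0,-0.129,0],[-13.7,14,0,0,0,-0.129,0],[-15.4,12,0,0,0,-0.129,0]]]' 
python3 -c "
from h import *
print(bot.observe()['qpos'].round(2))
plan([.49,.1667,.2],np.radians(257.7),3)"
```

```text
clock: 5.15
position: [0.4838, 0.0099, 0.2086]
tool_rot: [-3.14, 0.001, -2.815]
force: [0.6, 0.8, -3.5]
grip_width: 0.028
finger_force: 60.5
clock: 5.65
position: [0.4902, 0.1074, 0.2085]
tool_rot: [-3.14, -0.0, -2.171]
force: [-0.1, -0.7, -2.4]
grip_width: 0.0279
finger_force: 60.5
[ 0.41  0.67 -1.04  1.97  0.73  0.93  1.53]
t 5.65 w/row [-0.0004, -0.0001, -0.1284]
[-16.3, 11.2, 2.8]
[-17.6, 9.0, 2.8]
[-18.6, 6.7, 2.8]
```

```bash
python3 -m jog '[[[-16.3,11.2,10,0,0,-0.128,0],[-17.6,9,10,0,0,-0.128,0],[-18.6,6.7,20,0,0,-0.128,0],[0,0,10,0,0,0,0],[0,0,0,0,0,0,0]]]'
python3 - <<'E'
from h import *
T=bot.grab_frame('top'); S=bot.grab_frame('scene'); print(bot.observe()['qpos'].round(2))
for n,f in(('top',T),('scene',S)):
    for q in ['unit_center','shaft_tip','roller_mid','roller_pinion']:
        print(n,q,[(np.round(d['xyz'],4).tolist(),round(d['conf'],2)) for d in bot.spot_point(q,f)[:3]])
def crop(f,u,v,r=50): u,v=int(u),int(v);return cv2.resize(f['img'][v-r:v+r,u-r:u+r,::-1],(400,400),interpolation=cv2.INTER_CUBIC)
cv2.imwrite('pics/c2.png',np.hstack([crop(T,*project(T,[.49,.167,.06])),crop(S,*project(S,[.49,.167,.08]))]))
E
```

```text
clock: 6.15
position: [0.4898, 0.1659, 0.1571]
tool_rot: [3.14, -0.001, -1.792]
force: [0.0, -0.1, -2.4]
grip_width: 0.0278
finger_force: 60.4
[ 0.28  0.8  -1.04  1.96  0.88  0.92  1.7 ]
top unit_center []
top shaft_tip []
top roller_mid [([0.2913, -0.5247, 0.0125], 0.85), ([0.7606, -0.1237, 0.0018], 0.23)]
top roller_pinion [([0.2783, -0.6224, 0.0128], 0.59)]
scene unit_center [([0.4908, 0.1692, -0.0015], 0.86), ([0.5229, 0.3, 0.0995], 0.51)]
scene shaft_tip [([0.5875, -0.1325, 0.0166], 0.6), ([0.5216, 0.299, 0.0996], 0.47)]
scene roller_mid [([0.4899, 0.1624, 0.0951], 0.93), ([0.294, -0.5187, 0.0165], 0.89)]
scene roller_pinion [([0.2801, -0.6233, 0.0165], 0.93), ([0.5122, 0.261, 0.0961], 0.73)]
```

View pics/c2.png

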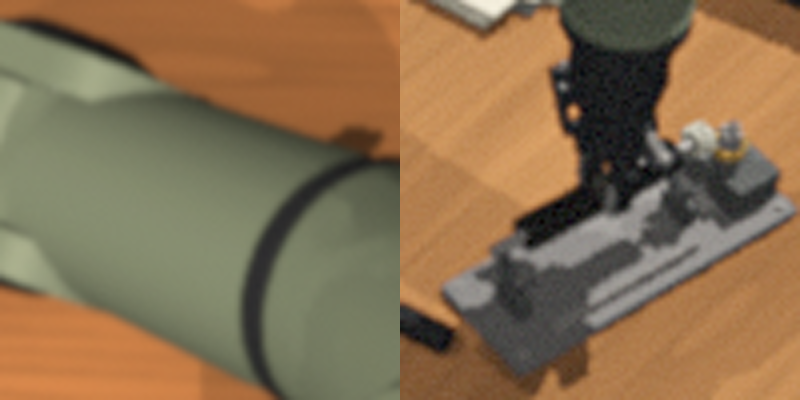

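The scene crop shows the roller above the unit, pinion (white, ~px 698,140) towards the shaft. It needs about 5.5 mm along +y, then lowering.

```bash
python3 -m jog '[[[-5.5,-1,10,0,0,0,0],[0,0,12,0,0,0,0],[0,0,12,0,0,0,0],[0,0,8,0,0,0,0],[0,0,3,0,0,0,0]]]' 
python3 -m jog '[[[0,0,1,0,0,0,0],[0,0,0,0,0,0,0]]]'
```

```text
clock: 7.15
position: [0.492, 0.1713, 0.1116]
tool_rot: [3.14, -0.001, -1.791]
force: [-0.6, -0.5, -2.1]
grip_width: 0.0281
finger_force: 60.5
clock: 7.35
position: [0.4925, 0.1715, 0.112]
tool_rot: [-3.142, 0.0, -1.791]
force: [0.3, 0.1, -2.1]
grip_width: 0.028
finger_force: 60.5
```

```bash
python3 -m jog '[[[0,0,2,0,0,0,0],[0,0,0,0,0,0,0]]]'; python3 -m jog '[[[0,0,1.5,0,0,0,0],[0,0,0,0,0,0,0]]]'
```

```text
clock: 7.55
position: [0.4926, 0.1713, 0.11]
tool_rot: [-3.141, 0.0, -1.792]
force: [0.4, 0.6, -3.5]
grip_width: 0.0277
finger_force: 60.5
clock: 7.75
position: [0.4925, 0.1714, 0.1084]
tool_rot: [-3.141, 0.0, -1.791]
force: [0.4, 0.5, -2.3]
grip_width: 0.0276
finger_force: 60.5
```

```bash
python3 -m jog '[[[0,0,1,0,0,0,0],[0,0,0,0,0,0,0]]]'; python3 -m jog '[[[0,0,1,0,0,0,0],[0,0,0,0,0,0,0]]]'
```

```text
clock: 7.95
position: [0.4924, 0.1715, 0.1075]
tool_rot: [-3.141, 0.0, -1.791]
force: [-1.2, -0.2, 2.1]
grip_width: 0.0275
finger_force: 61.2
clock: 8.15
position: [0.4925, 0.1716, 0.1072]
tool_rot: [-3.141, -0.0, -1.791]
force: [-4.1, -3.5, 20.1]
grip_width: 0.0278
finger_force: 63.2
```

```bash
python3 -m jog '[[[0,0,-0.8,0,0,0,0.6],[0,0,0,0,0,0,0.6],[0,0,0,0,0,0,0.6],[0,0,-25,0,0,0,0.6],[0,0,-45,0,0,0,0.6]]]'
python3 -c "
from h import *
print(bot.observe()['qpos'].round(2))
plan([.425,-.141,.2],-1.792-1.4,10)"
```

```text
clock: 8.65
position: [0.4915, 0.171, 0.1761]
tool_rot: [3.138, -0.002, -1.791]
force: [1.8, -1.1, 1.5]
grip_width: 0.0511
finger_force: 0.0
[ 0.28  0.78 -1.06  1.94  0.84  0.96  1.72]
t 8.65 w/row [0.0002, -0.0004, 0.1401]
[31.9, -0.3, -2.3]
[31.5, -4.8, -2.3]
[30.6, -9.1, -2.4]
[29.0, -13.3, -2.4]
[26.9, -17.2, -2.4]
[24.2, -20.8, -2.4]
[21.0, -24.0, -2.4]
[17.5, -26.7, -2.4]
[13.6, -28.9, -2.4]
[9.4, -30.5, -2.4]
```

```bash
python3 -m jog '[[[32,0,-10,0,0,0.14,0.7],[31.5,-5,-5,0,0,0.14,0.7],[30.6,-9,-2,0,0,0.14,0.7],[29,-13.3,-2,0,0,0.14,0.7],[27,-17,-2,0,0,0.14,0.7]]]'
python3 -m jog '[[[24,-21,-2,0,0,0.14,0.7],[21,-24,0,0,0,0.14,0.7],[17.5,-26.7,0,0,0,0.14,0.7],[13.6,-29,0,0,0,0.14,0.7],[9.4,-30.5,0,0,0,0.14,0.7]]]'
python3 - <<'E'
from h import *
T=bot.grab_frame('top'); S=bot.grab_frame('scene'); print(bot.observe()['qpos'].round(2))
for n,f in(('top',T),('scene',S)):
    for q in ['unit_center','shaft_tip','roller_mid','roller_pinion','gear_mid']:
        print(n,q,[(np.round(d['xyz'],4).tolist(),round(d['conf'],2)) for d in bot.spot_point(q,f)[:4]])
def crop(f,u,v,r=40): u,v=int(u),int(v);return cv2.resize(f['img'][v-r:v+r,u-r:u+r,::-1],(400,400),interpolation=cv2.INTER_CUBIC)
cv2.imwrite('pics/c3.png',np.hstack([crop(T,*project(T,[.50,.2,.06])),crop(S,*project(S,[.50,.2,.06]))]))
E
```

```text
clock: 9.15
position: [0.4582, 0.0141, 0.1983]
tool_rot: [-3.141, 0.0, -2.497]
force: [0.3, 1.1, -0.0]
grip_width: 0.0602
finger_force: 0.0
clock: 9.65
position: [0.4253, -0.1421, 0.2003]
tool_rot: [-3.142, 0.0, 3.086]
force: [0.7, -0.1, 1.0]
grip_width: 0.0596
finger_force: 0.0
[ 0.82  0.52 -0.81  2.11  0.57  0.74  1.16]
top unit_center [([0.491, 0.1652, -0.0022], 0.67)]
top shaft_tip [([0.5188, 0.2999, 0.095], 0.4)]
top roller_mid [([0.2919, -0.523, 0.0063], 0.91), ([0.4882, 0.1664, 0.0454], 0.69)]
top roller_pinion [([0.2781, -0.6257, 0.0157], 0.8)]
top gear_mid [([0.3595, -0.2798, 0.0191], 0.56), ([0.7484, -0.3126, 0.0071], 0.47)]
scene unit_center [([0.4883, 0.1664, 0.0009], 0.71)]
scene shaft_tip [([0.5217, 0.301, 0.0982], 0.56), ([0.4921, 0.1677, 0.0019], 0.34)]
scene roller_mid [([0.2966, -0.5154, 0.014], 0.88), ([0.4901, 0.1677, 0.0445], 0.85), ([0.7461, -0.3168, -0.0002], 0.25)]
scene roller_pinion [([0.5119, 0.268, 0.0443], 0.96), ([0.279, -0.6233, 0.0142], 0.94)]
scene gear_mid [([0.3076, -0.1911, 0.0168], 0.83), ([0.3609, -0.2764, 0.0192], 0.78), ([0.4213, -0.1429, 0.0211], 0.58)]
```

View pics/c3.png

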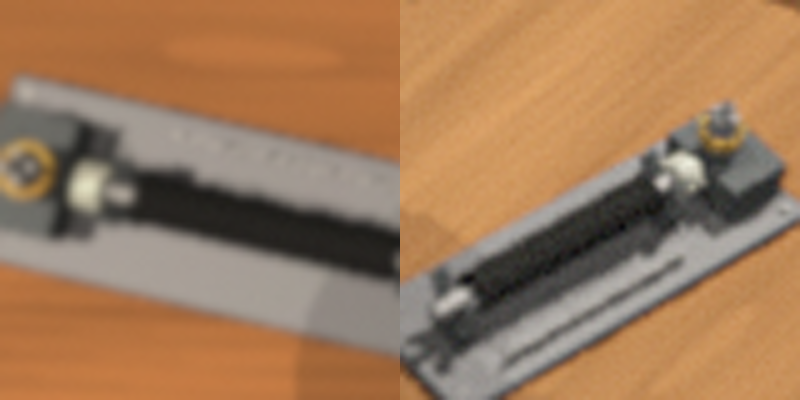

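The roller is seated at (0.489, 0.167, 0.045), pinion next to the shaft. Now I fit the cross angles of the gear and shaft from the first pictures.

Run:
```python
from h import *
from scipy.optimize import minimize
T=bot.grab_frame('top');S=bot.grab_frame('scene')
def fit(f,img,p0,w,L,z,r=7):
    img=img.astype(float).mean(2); c=project(f,[*p0,z]).astype(int); k=8
    pat=img[c[1]-r:c[1]+r+1,c[0]-r:c[0]+r+1]
    def cost(q):
        a=np.radians(q[2]); Rm=np.array([[np.cos(a),-np.sin(a)],[np.sin(a),np.cos(a)]]); m=np.zeros(((2*r+1)*k,)*2,np.uint8)
        for h in(([L,w]),([w,L])):
            P=[project(f,[*(np.array(p0)+q[:2]/1000+Rm@(np.array(s)*h/2)),z]) for s in((1,1),(1,-1),(-1,-1),(-1,1))]
            cv2.fillPoly(m,[np.round(((np.array(P)-c+r+.5)*k-.5)*16).astype(np.int32)],1,shift=4)
        m=cv2.resize(cv2.GaussianBlur(m.astype(np.float32),(0,0),k*.7),None,fx=1/k,fy=1/k,interpolation=cv2.INTER_AREA)
        # weight: radial window around centre
        yy,xx=np.mgrid[-r:r+1,-r:r+1]; W=(xx**2+yy**2<(5 if L>.021 else 4.5)**2)
        A=np.c_[m[W],np.ones(W.sum())]; s,res,*_=np.linalg.lstsq(A,pat[W],rcond=None); return (res[0] if len(res) else 1e9),s[0]
    out=[]
    for a in range(0,90,10):
        o=minimize(lambda q:cost(q)[0],[0,0,a],method='Nelder-Mead',options=dict(initial_simplex=[[0,0,a],[4,0,a],[0,4,a],[0,0,a+10]],maxiter=150)); out.append((round(o.fun),o.x.round(1).tolist(),round(cost(o.x)[1])))
    return sorted(out,key=lambda x:x[0])[:4]
t0=cv2.imread('pics/t0.png');s0=cv2.imread('pics/s0.png')
print('gear top',fit(T,t0,[.424,-.142],.0094,.0236,.038)); print('gear scene',fit(S,s0,[.424,-.142],.0094,.0236,.038))
print('shaft top',fit(T,t0,[.5205,.2998],.006,.020,.084)); print('shaft top now',fit(T,T['img'],[.5205,.2998],.006,.020,.084)); print('shaft scene',fit(S,s0,[.5205,.2998],.006,.020,.084))
w=(t0.min(2)>150); 
n,l,st,ce=cv2.connectedComponentsWithStats(w.astype(np.uint8))
for i in range(1,n):
    if 300>st[i,4]>60: print(atz(T,ce[i],.012).round(4),st[i,4])
def crop(im,u,r=13): u,v=u.astype(int);return cv2.resize(im[v-r:v+r,u-r:u+r],(390,390),interpolation=cv2.INTER_CUBIC)
cv2.imwrite('pics/c4.png',np.hstack([crop(t0,project(T,[.5205,.2998,.084])),crop(s0,project(S,[.5205,.2998,.084]))]))
```

```text
gear top [(12360, [0.0, -2.7, 56.2], -133), (12477, [0.0, -2.8, 55.3], -133), (12555, [-0.0, -2.8, -34.3], -133), (12701, [0.2, -2.5, 59.5], -134)]
gear scene [(33153, [0.9, -1.7, 59.6], -69), (33255, [1.2, -2.0, -28.6], -68), (33406, [1.1, -1.9, 60.6], -68), (33578, [1.4, -1.8, 63.3], -68)]
shaft top [(9953, [-8.3, 7.9, -12.1], 32), (9966, [-9.1, 7.6, 82.4], 33), (9967, [-8.9, 7.8, 80.8], 33), (9969, [-8.9, 7.9, -8.9], 33)]
shaft top now [(10781, [-9.2, 7.6, 85.0], 34), (10791, [-8.9, 7.9, -9.1], 34), (10792, [-8.9, 7.8, -8.6], 34), (10792, [-8.8, 7.8, 80.9], 34)]
shaft scene [(27600, [-11.8, 4.6, 26.9], 34), (27646, [-12.4, 4.0, 35.7], 34), (27723, [-12.3, 3.0, 111.8], 34), (27746, [-11.5, 5.2, 11.9], 34)]
[ 0.7575 -0.1234  0.012 ] 188
[0.7609 0.2472 0.012 ] 187
[ 0.4233 -0.1409  0.012 ] 294
[0.2016 0.5192 0.012 ] 288
```

View pics/c4.png

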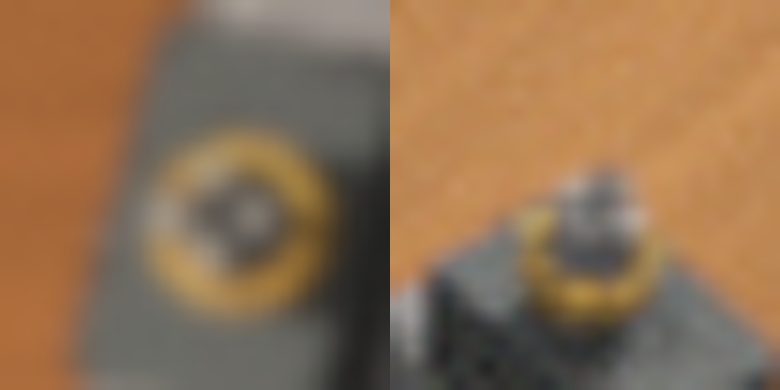

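In the crop the spline tips show as bright spots at about (165,210), (250,215), (210,160) and (205,250), so the cross lies nearly along the world axes (about -3°). The gear's cross sits at about 57°, which is -33°, so it needs about +30°. Next I grasp the gear.

```bash
python3 -c "
from h import *
T=bot.grab_frame('top'); c=project(T,[.5205,.2998,.084]).astype(int)
print(atz(T,c-13+np.array([208,210])/15-.5,.084))
plan([.424,-.143,.083],3.086,4)"
```

```text
[0.51960303 0.29906561 0.084     ]
t 10.4 w/row [0.0, 0.0, 0.0015]
[0.4, -0.6, 29.3]
[0.4, -0.6, 29.3]
[0.4, -0.6, 29.3]
[0.4, -0.6, 29.3]
```

```bash
python3 -m jog '[[[0.4,-0.6,29,0,0,0,0.7],[0.4,-0.6,30,0,0,0,0.7],[0.4,-0.6,30,0,0,0,0.7],[0.4,-0.6,27,0,0,0,0.7],[0,0,0,0,0,0,0.7]]]'
python3 -m jog '[[[0,0,0,0,0,0,0],[0,0,0,0,0,0,0],[0,0,0,0,0,0,0],[0,0,0,0,0,0,0]]]' 60
```

```text
clock: 10.9
position: [0.4229, -0.1425, 0.082]
tool_rot: [3.14, -0.004, 3.093]
force: [0.2, 0.2, 0.2]
grip_width: 0.0598
finger_force: 0.0
clock: 11.3
position: [0.4246, -0.1432, 0.0857]
tool_rot: [-3.141, 0.002, 3.092]
force: [-1.2, 2.5, 8.0]
grip_width: 0.029
finger_force: 58.8
```

```bash
python3 -m jog '[[[0,0,-30,0,0,0,0],[0,0,-45,0,0,0,0],[0,0,-45,0,0,0,0],[0,0,-10,0,0,0,0],[0,0,0,0,0,0,0]]]' 
python3 -c "
from h import *
print(bot.observe()['qpos'].round(2))
plan([.52,.2995,.205],3.61,12)"
```

```text
clock: 11.8
position: [0.4245, -0.1438, 0.2163]
tool_rot: [-3.139, 0.004, 3.09]
force: [-0.3, -0.3, -2.0]
grip_width: 0.0284
finger_force: 59.9
[ 0.85  0.49 -0.84  2.1   0.54  0.77  1.19]
t 11.8 w/row [-0.0003, 0.0002, -0.0433]
[-6.1, 37.3, 0.9]
[-7.7, 37.0, 0.9]
[-9.3, 36.6, 0.9]
[-10.8, 36.2, 0.9]
[-12.4, 35.7, 0.9]
[-13.9, 35.1, 0.9]
[-15.4, 34.5, 0.9]
[-16.9, 33.8, 0.9]
[-18.4, 33.0, 0.9]
[-19.8, 32.2, 0.9]
[-21.2, 31.3, 0.9]
[-22.5, 30.4, 0.9]
```

```bash
python3 -m jog '[[[-6,37,0,0,0,-0.043,0],[-7.7,37,0,0,0,-0.043,0],[-9.3,36.6,0,0,0,-0.043,0],[-10.8,36.2,0,0,0,-0.043,0],[-12.4,35.7,0,0,0,-0.043,0]]]' 
python3 -m jog '[[[-14,35,0,0,0,-0.043,0],[-15.4,34.5,0,0,0,-0.043,0],[-17,33.8,0,0,0,-0.043,0],[-18.4,33,0,0,0,-0.043,0],[-19.8,32,0,0,0,-0.043,0]]]' 
python3 -m jog '[[[-21,31.3,4,0,0,-0.043,0],[-22.5,30.4,4,0,0,-0.043,0],[0,0,0,0,0,0,0],[0,0,0,0,0,0,0]]]'
python3 - <<'E'
from h import *
S=bot.grab_frame('scene');T=bot.grab_frame('top'); print(bot.observe()['qpos'].round(2))
for f in(S,T):
  for q in ['shaft_tip','gear_mid']:
    print(q,[(np.round(d['xyz'],4).tolist(),round(d['conf'],2)) for d in bot.spot_point(q,f)[:5]])
plan([.52,.2993,.175],3.61,4)
u,v=project(S,[.52,.3,.11]).astype(int); cv2.imwrite('pics/c5.png',cv2.resize(S['img'][v-35:v+35,u-35:u+35,::-1],(560,560),interpolation=cv2.INTER_CUBIC))
E
```

```text
clock: 12.3
position: [0.4633, 0.0426, 0.2132]
tool_rot: [-3.142, -0.001, -2.975]
force: [1.2, -0.8, -0.6]
grip_width: 0.0291
finger_force: 59.9
clock: 12.8
position: [0.5036, 0.227, 0.2129]
tool_rot: [-3.141, -0.002, -2.759]
force: [1.2, -0.1, -0.8]
grip_width: 0.0284
finger_force: 59.9
clock: 13.2
position: [0.519, 0.2999, 0.2046]
tool_rot: [-3.142, -0.002, -2.674]
force: [0.7, -0.2, -2.0]
grip_width: 0.0289
finger_force: 59.9
[-0.04  0.75 -0.89  1.72  0.68  1.01  0.85]
shaft_tip [([0.5219, 0.2983, 0.0977], 0.48)]
gear_mid [([0.3625, -0.2811, 0.02], 0.78), ([0.3075, -0.1934, 0.0184], 0.75), ([0.5191, 0.301, 0.1386], 0.51)]
shaft_tip []
gear_mid [([0.3588, -0.2779, 0.0172], 0.83), ([0.3111, -0.1945, 0.0171], 0.76)]
t 13.5 w/row [-0.0001, 0.0, -0.0009]
[-0.1, 0.2, 7.8]
[-0.1, 0.2, 7.8]
[-0.1, 0.2, 7.8]
[-0.1, 0.2, 7.8]
```

View pics/c5.png

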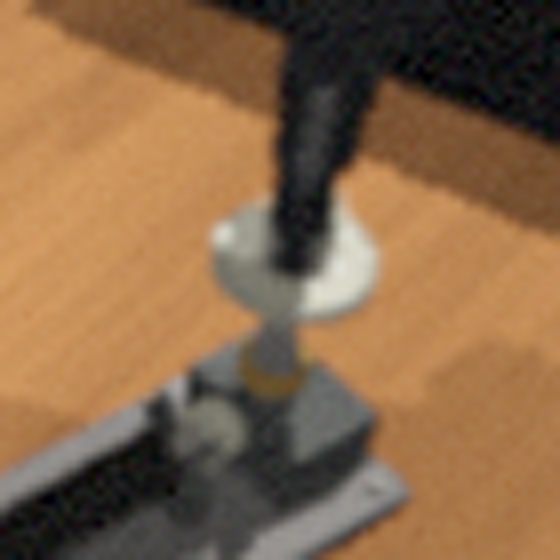

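The crop shows the gear disc (~px 297,258) above the shaft (~275,345), nearly concentric. I descend onto the pilot with a small correction.

```bash
python3 -c "
from h import *
plan([.521,.2985,.178],3.61,4)"
```

```text
t 13.5 w/row [-0.0001, 0.0, -0.0009]
[-0.2, -0.1, 7.1]
[-0.2, -0.1, 7.1]
[-0.2, -0.1, 7.1]
[-0.2, -0.1, 7.1]
```

```bash
python3 -m jog '[[[-0.2,-0.1,8,0,0,0,0],[-0.2,-0.1,8,0,0,0,0],[-0.2,-0.1,8,0,0,0,0],[-0.2,-0.1,4,0,0,0,0],[0,0,0,0,0,0,0]]]' 
python3 -m jog '[[[0,0,3,0,0,0,0],[0,0,0,0,0,0,0]]]' 
python3 -m jog '[[[0,0,3,0,0,0,0],[0,0,0,0,0,0,0]]]'
```

```text
clock: 14.0
position: [0.5204, 0.2994, 0.1774]
tool_rot: [3.142, -0.001, -2.675]
force: [0.6, -0.1, -1.1]
grip_width: 0.0284
finger_force: 60.0
clock: 14.2
position: [0.5206, 0.2995, 0.1751]
tool_rot: [-3.142, -0.0, -2.675]
force: [-0.1, -0.9, -1.8]
grip_width: 0.0286
finger_force: 60.0
clock: 14.4
position: [0.5206, 0.2994, 0.172]
tool_rot: [-3.142, -0.0, -2.676]
force: [0.0, 0.8, -1.6]
grip_width: 0.0286
finger_force: 60.0
```

```bash
python3 -m jog '[[[0,0,2,0,0,0,0],[0,0,0,0,0,0,0]]]' 
python3 -m jog '[[[0,0,2,0,0,0,0],[0,0,0,0,0,0,0]]]'
```

```text
clock: 14.6
position: [0.5206, 0.2994, 0.17]
tool_rot: [3.142, -0.0, -2.675]
force: [-0.1, 0.3, -1.4]
grip_width: 0.0288
finger_force: 60.0
clock: 14.8
position: [0.5206, 0.2994, 0.168]
tool_rot: [-3.142, -0.0, -2.675]
force: [0.5, 1.1, -1.5]
grip_width: 0.0289
finger_force: 60.0
```

```bash
python3 -m jog '[[[0,0,2,0,0,0,0],[0,0,0,0,0,0,0]]]' 
python3 -m jog '[[[0,0,2,0,0,0,0],[0,0,0,0,0,0,0]]]' 
python3 -m jog '[[[0,0,2,0,0,0,0],[0,0,0,0,0,0,0]]]'
```

```text
clock: 15.0
position: [0.5206, 0.2994, 0.1659]
tool_rot: [-3.142, -0.0, -2.675]
force: [-0.1, 0.1, -0.4]
grip_width: 0.0283
finger_force: 60.0
clock: 15.2
position: [0.5206, 0.2994, 0.164]
tool_rot: [-3.142, -0.0, -2.675]
force: [0.4, -0.4, -1.4]
grip_width: 0.0289
finger_force: 60.0
clock: 15.4
position: [0.5206, 0.2994, 0.162]
tool_rot: [-3.142, -0.0, -2.675]
force: [0.1, 0.2, -2.0]
grip_width: 0.0288
finger_force: 60.0
```

No axial force at 8 mm below the unmeshed rest height, so it looks meshed. I keep pressing onto the collar.

```bash
python3 -m jog '[[[0,0,3,0,0,0,0],[0,0,2,0,0,0,0],[0,0,0,0,0,0,0]]]' 
python3 -m jog '[[[0,0,2,0,0,0,0],[0,0,1,0,0,0,0],[0,0,0,0,0,0,0]]]' 
python3 -m jog '[[[0,0,2,0,0,0,0],[0,0,0,0,0,0,0]]]'
python3 -m jog '[[[0,0,2,0,0,0,0],[0,0,0,0,0,0,0]]]'
```

```text
clock: 15.7
position: [0.5205, 0.2994, 0.1568]
tool_rot: [3.142, -0.0, -2.675]
force: [-0.2, -0.7, -1.0]
grip_width: 0.0286
finger_force: 60.0
clock: 16.0
position: [0.5207, 0.2996, 0.1543]
tool_rot: [3.142, 0.0, -2.675]
force: [-0.0, -0.1, 2.4]
grip_width: 0.0288
finger_force: 60.3
clock: 16.2
position: [0.5207, 0.2996, 0.1521]
tool_rot: [3.141, 0.0, -2.675]
force: [-0.3, -0.1, 4.4]
grip_width: 0.0287
finger_force: 60.5
clock: 16.4
position: [0.5207, 0.2996, 0.1502]
tool_rot: [3.142, 0.0, -2.675]
force: [-0.6, -0.3, 5.2]
grip_width: 0.0282
finger_force: 60.6
```

```bash
python3 -m jog '[[[0,0,1.5,0,0,0,0],[0,0,0,0,0,0,0]]]' 
python3 -m jog '[[[0,0,1,0,0,0,0],[0,0,0,0,0,0,0]]]'
python3 -m jog '[[[0,0,0.5,0,0,0,0],[0,0,0,0,0,0,0]]]'
```

```text
clock: 16.6
position: [0.5207, 0.2995, 0.1488]
tool_rot: [3.142, 0.0, -2.675]
force: [-0.4, -0.7, 7.4]
grip_width: 0.0286
finger_force: 60.7
clock: 16.8
position: [0.5207, 0.2996, 0.1479]
tool_rot: [3.142, 0.0, -2.675]
force: [-0.9, -1.0, 6.4]
grip_width: 0.0287
finger_force: 60.8
clock: 17.0
position: [0.5207, 0.2996, 0.1477]
tool_rot: [-3.141, 0.0, -2.675]
force: [-2.3, -2.3, 9.5]
grip_width: 0.0285
finger_force: 61.5
```

```bash
python3 -m jog '[[[0,0,0.5,0,0,0,0],[0,0,0,0,0,0,0],[0,0,0,0,0,0,0]]]'
python3 - <<'E'
from h import *
S=bot.grab_frame('scene')
for q in ['roller_mid','roller_pinion','gear_mid','shaft_tip']: print(q,[(np.round(d['xyz'],4).tolist(),round(d['conf'],2)) for d in bot.spot_point(q,S)[:5] if d['xyz'][1]>.1])
u,v=project(S,[.51,.22,.08]).astype(int); cv2.imwrite('pics/c6.png',cv2.resize(S['img'][v-45:v+45,u-45:u+45,::-1],(560,560),interpolation=cv2.INTER_CUBIC))
E
```

```text
clock: 17.3
position: [0.5207, 0.2996, 0.1476]
tool_rot: [-3.141, 0.001, -2.675]
force: [-3.5, -3.3, 17.2]
grip_width: 0.0288
finger_force: 62.4
roller_mid [([0.4918, 0.167, 0.0466], 0.61)]
roller_pinion [([0.5112, 0.2704, 0.044], 0.76)]
gear_mid [([0.5173, 0.3, 0.0824], 0.56)]
shaft_tip []
```

View pics/c6.png

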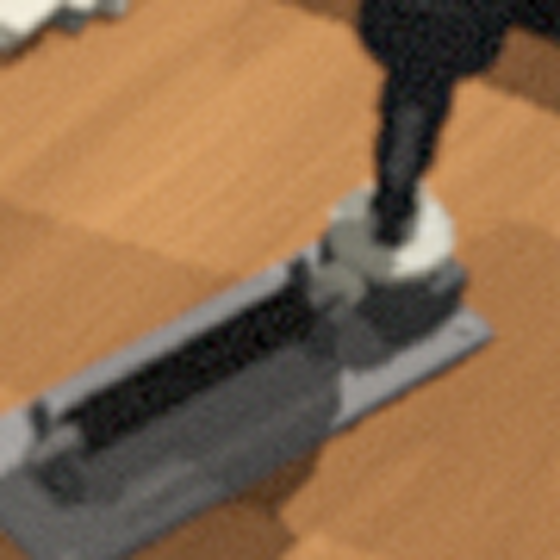

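The gear is at the bottom (hard stop, 17 N, z ≈ 0.082 m), at ~px (395,235). The roller lies in both notches with its pinion at ~(335,285).

```bash
python3 -c "
from workcell import bot
print(bot.job_done())"
```

```text
the job is handed in; nothing more can be done
None
```

I handed the job in at about 17 s: the roller sits in both notches with its pinion next to the shaft, and the gripper is holding the meshed gear hard down on the spring collar (about 17 N); no verdict was returned.

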